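# Clamp a pump end cover to the work-holding plate

## Task

Clamp the pump's end cover down on the work-holding plate: slip the forked clamp in under the knurled nut, astride the stud and well home, so that its foot stands on the plate and both prongs lie flat on the cover's flange without rocking. Then screw the nut down clockwise until it stops hand-tight, without forcing it, and let go. Leave the cover where it lies and do not push away or knock over the pistons and the bearing.

Things in the scene. Friction and masses are not known exactly. Their poses are not given: they have to be found in the camera images.
- clamp: dark steel forked clamp, 0.6 kg, 140 x 46 mm. Origin: level of the foot's sole, on the midline, where the stud stands; x to the prongs, z up. Flat bar from z 14 to 28 mm, x -80 to 60; open slot 20 mm wide from x -12 to the tips; foot from x -80 to -66, down to z 0. Centre of mass near x -28, z 20. Starts on the bench on foot and prong tips, sloping 6.3 degrees nose down.
- clamp_heel (a point): point on the clamp to grip it across its 46 mm width: on the midline of the solid part, mid-thickness, at x -45, z 21 mm of the clamp's frame. It lies 17 mm behind the centre of mass: grip firmly (50 to 60 N), a weaker grip or one further back lets the clamp swing in the fingers.
- stud_foot (a point): point where the stud's axis meets the top of the dark steel plate (plate 20 mm thick, 270 x 160 mm, from x -105 to 165 mm here). x points along the plate from the stud to the cover, z up. Stud 16 mm thick, 62 mm tall above this point. With the clamp in place its origin lies here and its x axis along this x.
- nut: steel knurled nut on the stud; origin: centre of its underside, z up. Collar 34 mm wide, 6 mm high; above it the knurl, 38 mm wide, z 6 to 28. Underside starts 31 to 33.5 mm above the plate (the seated clamp's top: 28). Sinks 8 mm a turn clockwise from above, drag 0.03 N m; stays where left. Once on the clamp the torque grows about 0.8 N m per rad: 0.2 to 0.5 is hand-tight, over 0.7 is forcing.
- cover: pump end cover, light-metal casting, about 0.9 kg, loose on the plate. Origin: centre of its underside, z up. Square flange 116 x 116 mm, 14 mm thick, edges along x and y; round hub 56 mm wide on top, to 48 mm. Its near flange edge lies 37 to 44 mm from the stud's axis, roughly square to the plate.
- piston_a: bystander: steel piston standing upright, 42 mm wide, 52 mm tall; origin: centre of its underside, z up
- piston_b: bystander: a second piston, the same
- bearing: bystander: steel bearing ring lying flat, 62 mm wide, 18 mm high; origin: centre of its underside, z up
Not all that is in view belongs to the job. Several things have the shape of the clamp; the one meant has the colours described above.

How it is judged:
By the outcome, as a careful person would: the job done as asked, in the order asked, and still so for the second after the job is handed in, with the robot touching nothing.
It also fails if it takes over 70 s, if anything falls off the work surface, if the arm or the gripper's body presses on something with over 40 N, if the wrist force passes 120 N, or if a joint passes its speed limit or range.

## Robot

A 7-joint arm with a two-finger parallel gripper is mounted at the origin on the work surface. World frame = base frame: x ahead of the robot, y to its left, z up, the work surface at z = 0. Lengths are in m, angles in rad, forces in N, time in s.
With the tool pointing down it reaches from about 0.4 to 0.875 m from the base axis. Payload 6.5 kg.
Tool frame: the origin (TCP) lies on the centre line of the jaws, within the pads' length; the fingertips stand 11 mm ahead of it and the grasp point (between the pads) lies 8 mm behind it; z points along the fingers, y is the line along which they close (so a half turn about z gives the same grasp; the last joint's range is limited). The gripper opens to 88 mm and grips with 3 to 60 N. Pads are 18 mm wide; open, the fingers measure 123 mm over their backs; the gripper's body (75 mm by 187 mm) begins 45 mm behind the grasp point.
Start: joints at [-1.326, 0.536, -0.004, 1.538, 0.003, 1.067, -0.071], TCP at [0.199, 0.619, 0.216] pointing down, gripper open.
Joint ranges: [-2.7, 2.7], [-0.37, 2.16], [-1.27, 1.26], [0.24, 2.4], [-1.31, 4.45], [0.19, 1.91], [-2.76, 2.76]. Speed limits (rad/s): [2.39, 2.39, 3.14, 3.14, 3.14, 3.14, 3.14].

## Interface

Orientations are given as a rotation vector (axis times angle).
In Python, from rig import ctrl gives the robot as it stands. Calls block until the motion is done:
- ctrl.reach(position, orientation): joint-space move of the TCP to a pose.
- ctrl.move_linear(position, ori=None, velocity=0.15, force_limit=None): straight line of the TCP; ori=None keeps the orientation; velocity is the mean speed in m/s. With force_limit (N) it stops when the force on the tool has changed by that much, and returns True; else False.
- ctrl.move_j(angles): joint-space move.
- ctrl.ungrasp() and ctrl.grasp(newtons=None): open the fingers fully, or close them until they stop; newtons is the grip in N (None keeps the last).
- ctrl.dwell(seconds).
- ctrl.inverse_kinematics(position, orientation): joint angles nearest the present ones, or None.
- ctrl.sense(): the state.
- ctrl.snapshot(name): name is "scene" or "top" or "wrist"; returns the picture (384x512x3 uint8, blue, green, red); there is no depth.
- ctrl.camera_params(name): a dict with "fx", "fy", "cx", "cy" (pixels), "rvec" (rotation vector, rad) and "tvec" (3), from world to camera coordinates, as OpenCV has them; the wrist camera has in their place "T_tool_cam" (4x4, takes a point from camera to tool coordinates, whose origin is the TCP and whose axes are the flange's). Camera axes: x right, y down, z forward; pixel columns grow to the right and rows downward; lengths in m; the calibration is good to about 2 mm. A picture is of the moment at which its call begins: read the wrist's pose just before it. camera_params takes no time and is no camera call.
A pose or a line that the arm cannot do raises ctrl.PlanningError and nothing moves.
- ctrl.close_job(): hands the job in; it is judged then, once.
Trained networks look in the newest picture that a camera, given by its name, has taken for a name from the list of things; names that differ only in an ending like _2 or _b are one class to them, and where a whole thing is asked for, a point or a joint stands for the part that bears it (a point fixed in the world has none). Each returns a list of dicts, best first, with "confidence" (0 to 1); they miss things now and then, are a little off and sometimes report something else, mostly with a low value. They report only what shows in the picture. A call takes as long as a camera call. They do not tell look-alikes from the thing itself.
- ctrl.find_in(camera, name): "box" ([centre column, centre row, width, height] as shares, 0 to 1, of the picture: columns of its width, rows of its height, round what is visible of it).
- ctrl.silhouettes(camera, name): "region" (384x512 bool, what is visible of it) and "box" ([centre column, centre row, width, height] as shares, 0 to 1, of the picture: columns of its width, rows of its height, round what is visible of it).
- ctrl.tip_of(camera, name): "xy" ([column, row] as shares, 0 to 1, of the picture: columns of its width, rows of its height: a listed point, or the origin of a listed thing).
The state is a dict: "clock": time; "qpos": joint angles; "qvel": joint speeds; "joint_efforts": joint torques, N m; "eef_pos": TCP position; "tcp_rot": TCP orientation; "wrist_force": force on the tool from outside, world axes, zero at the start; "ft_torque": the same for the moment, N m; "finger_gap": opening from 0.0 (shut) to 1.0 (fully open); "finger_force": force on a finger pad.
Only numpy, scipy, OpenCV 4.12 (cv2) and the standard library are available. Lean on these libraries where they do the work, as an engineer would, in place of code of your own. Each camera call takes 0.05 s, during which the arm holds its last target. There are 200 camera calls.

## Working session

There is one attempt and no reset: what is moved stays moved. The work goes in short steps, each a Python script; the robot and the scene stay as the last script left them, time stands still between calls to the robot, and variables do not carry over. Pictures are saved under pics/ and viewed, at most 12 in all, crops included, and the job is handed in when it is done.

```bash
ls; mkdir -p pics; cat > h.py <<'E'
import numpy as np, cv2
from scipy.spatial.transform import Rotation as R
from rig import ctrl
def cam(name):
    p=ctrl.camera_params(name); K=np.array([[p['fx'],0,p['cx']],[0,p['fy'],p['cy']],[0,0,1.]])
    if 'rvec' in p:
        Rm=R.from_rotvec(np.ravel(p['rvec'])).as_matrix(); t=np.ravel(p['tvec']); return K,Rm,t
    s=ctrl.sense(); T=np.eye(4); T[:3,:3]=R.from_rotvec(s['tcp_rot']).as_matrix(); T[:3,3]=s['eef_pos']
    W=np.linalg.inv(T@np.array(p['T_tool_cam'])); return K,W[:3,:3],W[:3,3]
def back(c,uv,z):
    K,Rm,t=c; d=Rm.T@np.linalg.inv(K)@np.array([uv[0],uv[1],1.]); o=-Rm.T@t
    return o+d*(z-o[2])/d[2]
def proj(c,P):
    K,Rm,t=c; q=(K@(Rm@np.atleast_2d(P).T+t[:,None])).T; return q[:,:2]/q[:,2:]
E
python3 - <<'E'
from h import *
a=ctrl.snapshot("scene");b=ctrl.snapshot("top")
cv2.imwrite("pics/s.png",cv2.resize(a,(800,600)));cv2.imwrite("pics/t.png",cv2.resize(b,(800,600)))
cv2.imwrite("s0.png",a);cv2.imwrite("t0.png",b)
for n in("scene","top"):
    c=cam(n); print(n,-c[1].T@c[2],c[1][2],c[0][0,0])
    for k,z in(("clamp",.01),("clamp_heel",.02),("stud_foot",.02),("nut",.052),("cover",.02),("piston_a",0),("bearing",0)):
        for d in ctrl.tip_of(n,k): 
            uv=np.array(d["xy"])*[512,384]; print(k,round(d["confidence"],2),uv.round(1),back(c,uv,z).round(4))
s=ctrl.sense();print(s['tcp_rot'],s['clock'])
E
```

```text
pics
scene [ 0.81715353 -0.3293317   0.61472364] [-0.39645018  0.35121014 -0.8482209 ] 350.48383090690083
clamp 0.95 [250.5 244.6] [ 0.6098 -0.1751  0.01  ]
clamp 0.85 [166.5 282.6] [ 0.5681 -0.3313  0.01  ]
clamp_heel 0.97 [235.8 221.4] [ 0.5588 -0.1683  0.02  ]
clamp_heel 0.69 [150.6 264.5] [ 0.5264 -0.3348  0.02  ]
stud_foot 0.78 [328.7 161.5] [0.5774 0.0678 0.02  ]
stud_foot 0.75 [327.5 150.4] [0.5553 0.0876 0.02  ]
nut 0.73 [325.9 150.9] [0.5682 0.0617 0.052 ]
nut 0.18 [329.7 162.8] [0.5938 0.0455 0.052 ]
cover 0.92 [289.8 141.8] [0.4848 0.0427 0.02  ]
piston_a 0.59 [209.1 165. ] [ 0.4062 -0.1211  0.    ]
piston_a 0.58 [221.8 349.4] [ 0.7146 -0.324   0.    ]
bearing 0.72 [290.  304.2] [ 0.735  -0.1922  0.    ]
top [ 0.38962641 -0.11647176  0.90318085] [ 0.22510908  0.01012747 -0.97428093] 413.14010606245245
clamp 0.64 [280.1 197.7] [ 0.5913 -0.1567  0.01  ]
clamp_heel 0.9 [362.4 232.5] [ 0.5219 -0.336   0.02  ]
clamp_heel 0.72 [281.1 210.8] [ 0.56   -0.1595  0.02  ]
stud_foot 0.91 [176.4 197.1] [0.5783 0.0707 0.02  ]
stud_foot 0.56 [176.9 194. ] [0.5853 0.0703 0.02  ]
nut 0.83 [174.8 193.9] [0.5782 0.068  0.052 ]
nut 0.7 [356.6 213.1] [ 0.5574 -0.3161  0.052 ]
cover 0.94 [183.7 245.2] [0.4744 0.0449 0.02  ]
piston_a 0.88 [353.3 148.5] [ 0.7186 -0.3208  0.    ]
piston_a 0.74 [262.1 280.8] [ 0.4094 -0.126   0.    ]
piston_a 0.46 [176.4 199.3] [0.5775 0.0745 0.    ]
bearing 0.63 [297.9 140. ] [ 0.7325 -0.1926  0.    ]
bearing 0.34 [177.2 194. ] [0.5898 0.0738 0.    ]
[-4.86088560e-01 -3.10375625e+00 -1.15786076e-04] 0.8
```

View pics/s.png

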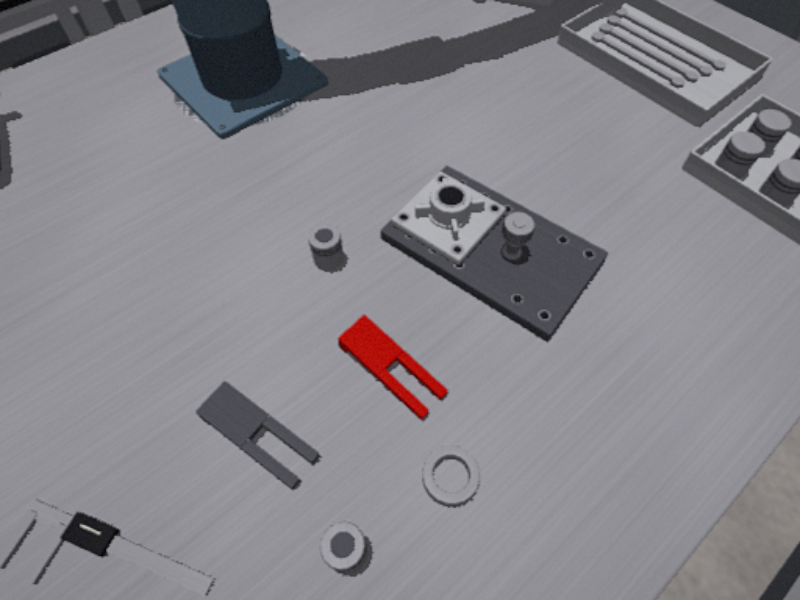

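View pics/t.png

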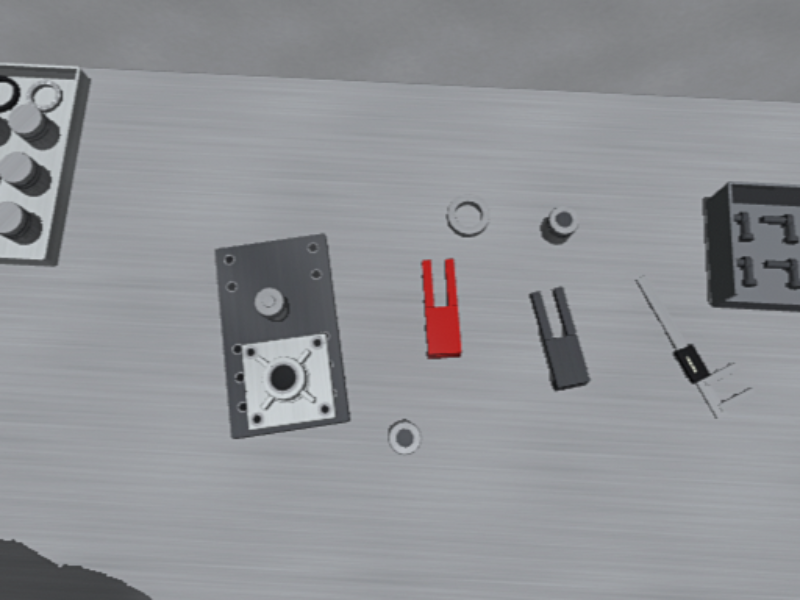

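The clamp-shaped things are a red one (scene 385,360; top 440,308 in the 800x600 views) and a dark grey steel one (scene 258,435; top 560,338). The dark grey one fits "dark steel". The plate, nut and cover are at top (270,300) and (285,378), with the cover on the robot's side of the stud. Next I'll look closely with the wrist camera, which also gives the confirming crop.

```bash
cat >> h.py <<'E'
def rot(yaw,pitch=0.,flip=1):
    """tool pointing down, tool x = flip * clamp x; clamp heading yaw, nose down by pitch"""
    C=R.from_euler('z',yaw)*R.from_euler('y',pitch)
    x,z=C.as_matrix()[:,0]*flip,-C.as_matrix()[:,2]
    return R.from_matrix(np.c_[x,np.cross(z,x),z]).as_rotvec()
E
python3 - <<'E'
from h import *
print(np.round(ctrl.camera_params("wrist")["T_tool_cam"],3),ctrl.camera_params("wrist")["fx"])
for f in(1,-1):
    for n,p,y,pt in(("grasp",[.524,-.335,.03],.1,.11),("pre",[.70,.1,.06],3.37,0),("fin",[.62,.08,.05],3.37,0),("pre-",[.70,.1,.06],3.37-6.28,0)):
        q=ctrl.inverse_kinematics(p,rot(y,pt,f)); print(f,n,None if q is None else np.round(q,2))
for y in np.arange(-3.2,3.2,.4):
    q=ctrl.inverse_kinematics([.578,.07,.07],rot(y)); print(round(y,1),None if q is None else np.round(q,2)[[0,4,6]],end=';')
# look over the dark clamp
ctrl.reach([.54,-.30,.30],rot(.1,0,-1))
c=cam("wrist"); a=ctrl.snapshot("wrist"); cv2.imwrite("w1.png",a); cv2.imwrite("pics/w1.png",cv2.resize(a,(800,600)))
for k,z in(("clamp",.01),("clamp_heel",.019)):
    for d in ctrl.tip_of("wrist",k):
        uv=np.array(d["xy"])*[512,384]; print(k,d["confidence"],uv.round(1),back(c,uv,z).round(4))
np.savez("w1.npz",K=c[0],R=c[1],t=c[2]); print(ctrl.sense()['qpos'],ctrl.sense()['clock'])
E
```

```text
[[ 0.    -0.95  -0.313  0.082]
 [ 1.     0.001  0.    -0.001]
 [ 0.    -0.313  0.95  -0.169]
 [ 0.     0.     0.     1.   ]] 269.1715386379909
1 grasp [-0.14  1.05  0.99  1.67 -0.9   1.05 -0.32]
1 pre [-0.23  0.81  0.04  1.46 -0.03  0.87  1.62]
1 fin [-0.23  0.7   0.04  1.71 -0.04  0.73  1.63]
1 pre- [-0.23  0.81  0.03  1.46 -0.03  0.87  1.62]
-1 grasp [ 0.19  0.82  0.41  1.65 -0.32  0.84  2.39]
-1 pre [-0.62  0.92  0.69  1.49 -0.66  0.97 -1.08]
-1 fin [-0.63  0.81  0.64  1.74 -0.63  0.82 -1.04]
-1 pre- [-0.62  0.92  0.69  1.49 -0.66  0.97 -1.08]
-3.2 [-0.29 -0.11  1.41];-2.8 [-0.23 -0.04  1.75];-2.4 [-0.17  0.03  2.09];-2.0 [-0.1   0.12  2.42];-1.6 [-0.03  0.2   2.75];-1.2 [-0.91 -1.01 -2.14];-0.8 [-0.91 -1.01 -1.74];-0.4 [-0.91 -1.01 -1.34];-0.0 [-0.64 -0.56 -1.29];0.4 [-0.65 -0.58 -0.88];0.8 [-0.62 -0.53 -0.52];1.2 [-0.57 -0.47 -0.17];1.6 [-0.52 -0.41  0.18];2.0 [-0.47 -0.34  0.52];2.4 [-0.4  -0.25  0.84];2.8 [-0.33 -0.17  1.17];clamp 0.68 [244.2 162.4] [ 0.5636 -0.3282  0.01  ]
clamp 0.66 [330.7 190.7] [ 0.5995 -0.1693  0.01  ]
clamp 0.42 [238.6 238.8] [ 0.7131 -0.3268  0.01  ]
clamp_heel 0.76 [241.2 142.9] [ 0.529  -0.3356  0.019 ]
clamp_heel 0.69 [339.6 170.6] [ 0.5592 -0.1634  0.019 ]
[-0.29671799  0.66460183  1.17920352  1.57450365 -0.62732113  1.3303914
  2.63350335] 4.3833
```

View pics/w1.png

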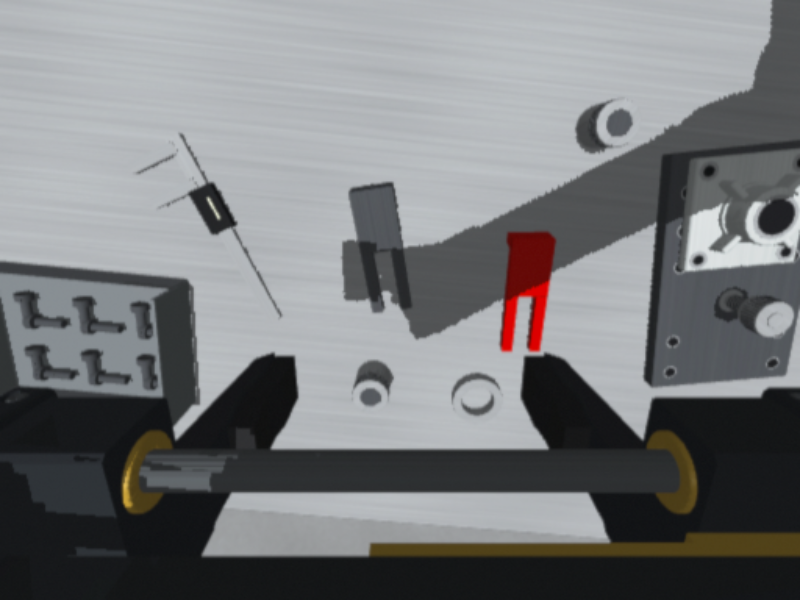

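The wrist view confirms it: the dark grey steel clamp is at (378,245) with prongs pointing down the image, and the red look-alike is at (530,290). Now I'll fit the poses with a model-silhouette fit, using a closer wrist view.

```bash
cat >> h.py <<'E'
from scipy.optimize import minimize
def box(x0,x1,y0,y1,z0,z1): return np.array([[x,y,z] for x in(x0,x1) for y in(y0,y1) for z in(z0,z1)])/1000.
def cyl(r,z0,z1): 
    a=np.linspace(0,2*np.pi,40,endpoint=False); return np.array([[r*np.cos(t),r*np.sin(t),z] for t in a for z in(z0,z1)])/1000.
CLAMP=[box(-80,-12,-23,23,14,28),box(-80,-66,-23,23,0,28),box(-12,60,10,23,14,28),box(-12,60,-23,-10,14,28)]
COVER=[box(-58,58,-58,58,0,14),cyl(28,14,48)]
NUT=[cyl(17,0,6),cyl(19,6,28)]
def render(c,parts,M,t):
    m=np.zeros((384*4,512*4),np.uint8)
    for P in parts:
        uv=((proj(c,P@M.T+t)+.5)*4).astype(np.float32); cv2.fillConvexPoly(m,cv2.convexHull(uv).round().astype(int),255)
    return cv2.GaussianBlur(cv2.resize(m,(512,384),interpolation=cv2.INTER_AREA),(0,0),1.5)/255.
def fit(views,parts,pose,x0,step):
    """views: (cam,mask); pose(x)->M,t"""
    ms=[cv2.GaussianBlur(m.astype(np.float32),(0,0),1.5) for _,m in views]
    f=lambda x: sum(((render(c,parts,*pose(x))-m)**2).sum()/m.sum() for (c,_),m in zip(views,ms))
    S=np.vstack([x0]+[np.array(x0)+np.eye(len(x0))[i]*step[i] for i in range(len(x0))])
    r=minimize(f,x0,method='Nelder-Mead',options=dict(initial_simplex=S,xatol=1e-5,fatol=1e-5,maxfev=250)); return r.x,r.fun
def pclamp(x): # x,y of heel, yaw; lying on bench
    M=(R.from_euler('z',x[2])*R.from_euler('y',np.arctan2(14,126))).as_matrix()
    h=M@np.array([-.045,0,.021]); z=-(M@np.array([-.066,0,0]))[2]; return M,np.array([x[0]-h[0],x[1]-h[1],z])
def pflat(z): return lambda x:(R.from_euler('z',x[2] if len(x)>2 else 0).as_matrix(),np.array([x[0],x[1],z]))
def masks(n,k,P): # silhouette nearest to the projection of P
    c=cam(n); uv=proj(c,P)[0]; ctrl.snapshot(n); b=[]
    for d in ctrl.silhouettes(n,k):
        e=np.hypot(*(np.array(d["box"][:2])*[512,384]-uv)); b.append((e,d["region"]))
    b=min(b,key=lambda q:q[0]) if b else (999,None); print(n,k,"off px",round(b[0],1)); return (c,b[1]) if b[0]<25 else None
E
python3 - <<'E'
from h import *
ctrl.move_j([-.14,.9,.9,1.5,-.8,1.0,-.32]) 
ctrl.reach([.53,-.33,.17],rot(.1,0,1)); print(np.round(ctrl.sense()['qpos'],2))
V=[v for v in(masks(n,"clamp",[.545,-.333,.018]) for n in("top","scene","wrist")) if v]
for vs in [V]+[[v] for v in V]:
    print(fit(vs,CLAMP,pclamp,[.526,-.335,.15],[.005,.005,.1]))
V=[v for v in(masks(n,"cover",[.478,.045,.035]) for n in("top","scene")) if v]
for vs in [V]+[[v] for v in V]: print("cover",fit(vs,COVER,pflat(.02),[.478,.045,.2],[.005,.005,.1]))
V=[v for v in(masks(n,"nut",[.577,.068,.066]) for n in("top","scene")) if v]
for vs in [V]+[[v] for v in V]: print("nut",fit(vs,NUT,lambda x:(np.eye(3),np.array([x[0],x[1],.0525])),[.577,.068],[.005,.005]))
cv2.imwrite("w2.png",ctrl.snapshot("wrist"))
E
```

```text
[-0.16  0.77  1.01  1.69 -0.73  1.1  -0.4 ]
top clamp off px 95.4
scene clamp off px 10.0
wrist clamp off px 15.0
(array([ 0.52595942, -0.33666364,  0.24246112]), np.float64(0.014310124510167978))
(array([ 0.52513528, -0.33758486,  0.24706533]), np.float64(0.0048433821417196))
(array([ 0.52676364, -0.33665099,  0.24576079]), np.float64(0.0052263311927382965))
top cover off px 999
scene cover off px 5.5
cover (array([0.47499027, 0.04126158, 0.19370083]), np.float64(0.005900453000189241))
cover (array([0.47499027, 0.04126158, 0.19370083]), np.float64(0.005900453000189241))
top nut off px 1.6
scene nut off px 1.6
nut (array([0.57421491, 0.06898035]), np.float64(0.38167319539255207))
nut (array([0.57544622, 0.07171347]), np.float64(0.22461357456328654))
nut (array([0.5740533 , 0.06585607]), np.float64(0.08810009424646034))
```

```bash
python3 - <<'E'
from h import *
x=[.5262,-.3367,.2455]; M,t=pclamp(x); a=-M[:,2]
g=M@np.array([-.045,0,.024])+t; tcp=g+.008*a; ori=rot(x[2],np.arctan2(14,126),1)
print(g,tcp); ctrl.reach(tcp-.08*a,ori); print(ctrl.move_linear(tcp,velocity=.06,force_limit=15))
ctrl.grasp(58); s=ctrl.sense(); print(s['finger_gap'],s['finger_force'],s['eef_pos'],s['wrist_force'])
ctrl.move_linear(tcp+[0,0,.12],velocity=.1)
ctrl.reach(tcp+[0,0,.15],rot(x[2],0,1)); s=ctrl.sense(); print(s['finger_gap'],s['finger_force'],s['wrist_force'],s['ft_torque'],s['clock'])
# pre-insertion viewing pose: behind stud
ux=np.array([np.cos(3.335),np.sin(3.335),0]); 
p=np.array([.576,.069,0])-.16*ux; p[2]=.16; ctrl.reach(p,rot(3.335,0,1)); print(np.round(ctrl.sense()['qpos'],2))
c=cam("wrist"); im=ctrl.snapshot("wrist"); cv2.imwrite("w3.png",im); cv2.imwrite("pics/w3.png",cv2.resize(im,(800,600))); np.savez("w3.npz",K=c[0],R=c[1],t=c[2])
for k,z in(("stud_foot",.02),("nut",.052),("cover",.02),("clamp",.14)):
    for d in ctrl.tip_of("wrist",k):
        uv=np.array(d["xy"])*[512,384]; print(k,round(d["confidence"],2),uv.round(1),back(c,uv,z).round(4))
E
```

```text
[ 0.52652136 -0.33661948  0.02153415] [ 0.5256644  -0.3368342   0.01358308]
False
0.006194936005704406 0.0 [ 0.52565844 -0.33685388  0.01358296] [ 0.30357499  0.28845418 -0.21422012]
0.005464002120274169 0.0 [ 0.21797018  1.47709983 -0.03193754] [-0.043942    0.10925872 -0.01645029] 13.0333
[-0.32  0.76  0.22  1.32 -0.17  1.09  1.68]
stud_foot 0.61 [262.4  16.4] [0.5738 0.0673 0.02  ]
nut 0.94 [261.4   8.2] [0.5759 0.0667 0.052 ]
clamp 0.75 [51.4  6.9] [ 0.6237 -0.0531  0.14  ]
clamp 0.16 [ 20.1 125. ] [ 0.6994 -0.0775  0.14  ]
```

View pics/w3.png

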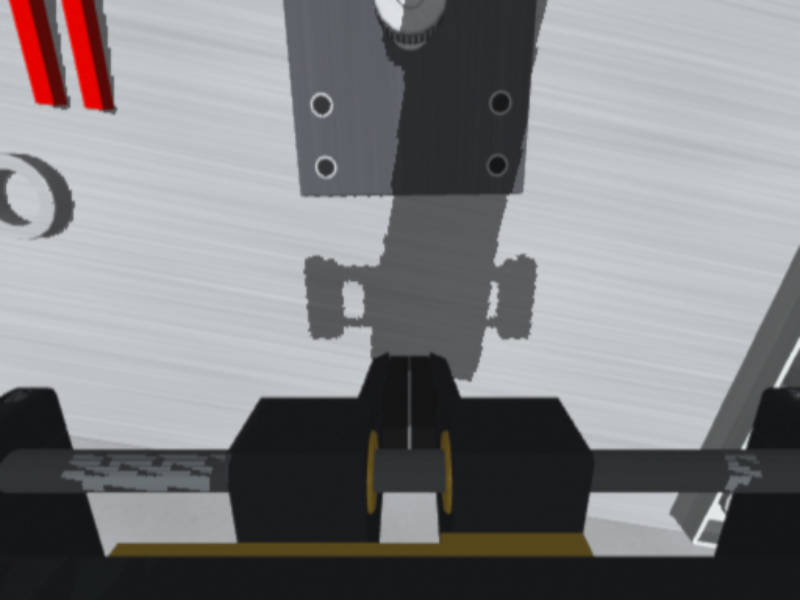

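The jaws are shut and empty, so the grasp missed. The wrist view shows the plate end at (410,190) and the nut at (410,15). I'll check where the clamp is now.

```bash
python3 - <<'E'
from h import *
ctrl.ungrasp()
a=ctrl.snapshot("scene"); b=ctrl.snapshot("top")
w=cv2.imread("w2.png"); 
cv2.imwrite("pics/n.png",np.vstack([np.hstack([cv2.resize(a,(400,300)),cv2.resize(b,(400,300))]),np.hstack([cv2.resize(w,(400,300)),cv2.resize(a[200:384,50:295],(400,300))])]))
V=[v for v in(masks(n,"clamp",[.545,-.333,.018]) for n in("top","scene")) if v]
for v in V: print(fit([v],CLAMP,pclamp,[.526,-.335,.2],[.005,.005,.1]))
print(ctrl.sense()['finger_gap'])
E
```

```text
top clamp off px 5.8
scene clamp off px 12.1
(array([ 0.52769941, -0.33538792,  0.2556215 ]), np.float64(0.02211541782610859))
(array([ 0.52494506, -0.33722141,  0.24331169]), np.float64(0.010535615902127503))
0.9992351820085279
```

View pics/n.png

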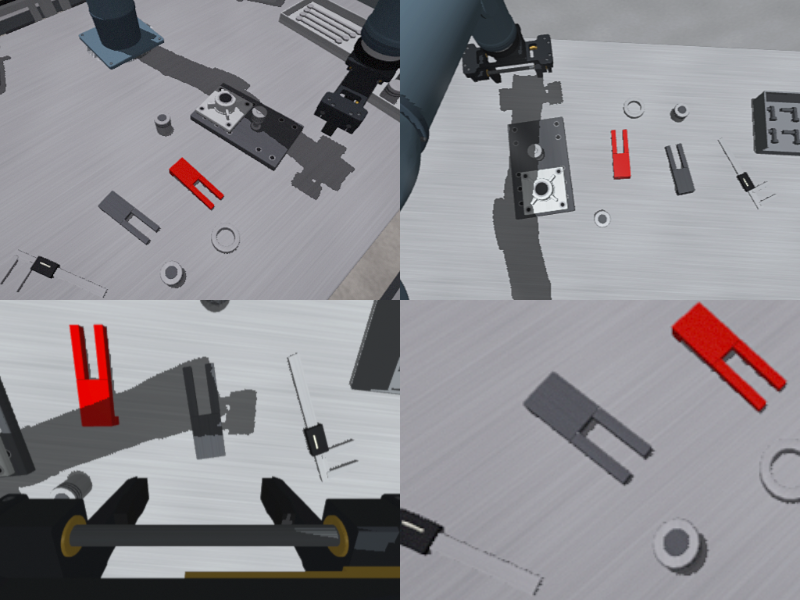

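The dark clamp is at the same spot, unmoved. I'll go back to the grasp pose and look before closing.

```bash
python3 - <<'E'
from h import *
x=[.5262,-.3367,.2455]; M,t=pclamp(x); a=-M[:,2]
g=M@np.array([-.045,0,.024])+t; tcp=g+.008*a; ori=rot(x[2],np.arctan2(14,126),1)
ctrl.reach(tcp-.06*a,ori); print(ctrl.move_linear(tcp,velocity=.08,force_limit=15))
s=ctrl.sense(); print(s['eef_pos'],s['tcp_rot'],ori,s['finger_gap'],s['clock'],np.round(s['qpos'],3),s['wrist_force'])
a=ctrl.snapshot("scene"); b=ctrl.snapshot("top"); w=ctrl.snapshot("wrist")
c=cam("scene"); print(proj(c,[tcp,g]))
cv2.imwrite("pics/g.png",np.vstack([np.hstack([cv2.resize(a[150:342,70:326],(400,300)),cv2.resize(b[130:322,230:486],(400,300))]),np.hstack([cv2.resize(w,(400,300)),cv2.resize(a,(400,300))])]))
E
```

```text
False
[ 0.52594363 -0.33719926  0.01399431] [ 3.09927751  0.3822533  -0.17086673] [ 3.09983432  0.38242734 -0.17168475] 0.9981513071987977 19.3333 [-0.083  1.004  0.858  1.674 -0.795  0.945 -0.253] [ 0.9920279  -0.6979785   0.59676029]
[[150.31148951 266.18885165]
 [149.46296656 264.90689771]]
```

View pics/g.png

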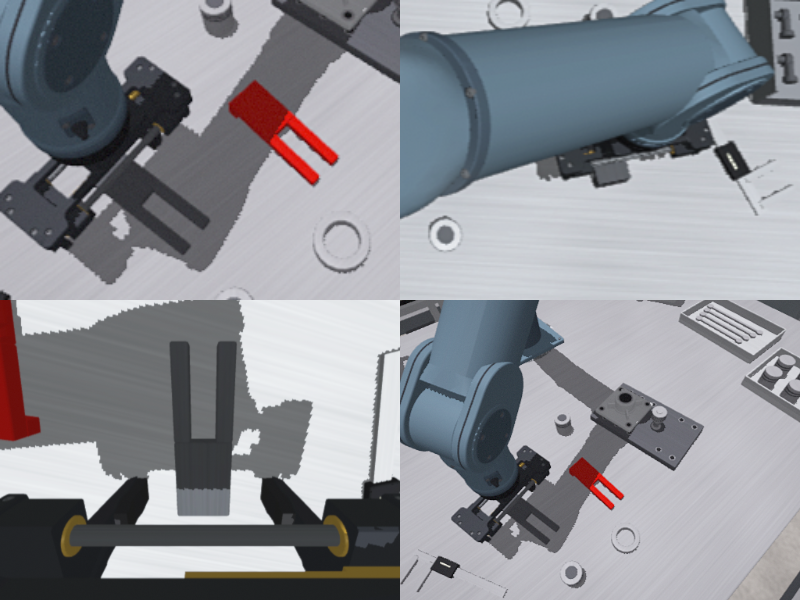

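The fingers do straddle the clamp (wrist view: jaws at (145,480) and (265,480), clamp between at (203,480)). I'll close gently first and watch.

```bash
python3 - <<'E'
from h import *
ctrl.grasp(20); s=ctrl.sense(); print(s['finger_gap'],s['finger_force'],s['wrist_force'],s['clock'],s['eef_pos'])
w=ctrl.snapshot("wrist"); a=ctrl.snapshot("scene")
cv2.imwrite("pics/g2.png",np.hstack([cv2.resize(w,(400,300)),cv2.resize(a[150:342,70:326],(400,300))]))
E
```

```text
0.008724513132804217 0.0 [ 0.42868397  0.12794309 -0.41126062] 20.7833 [ 0.52565743 -0.33683352  0.01357185]
```

View pics/g2.png

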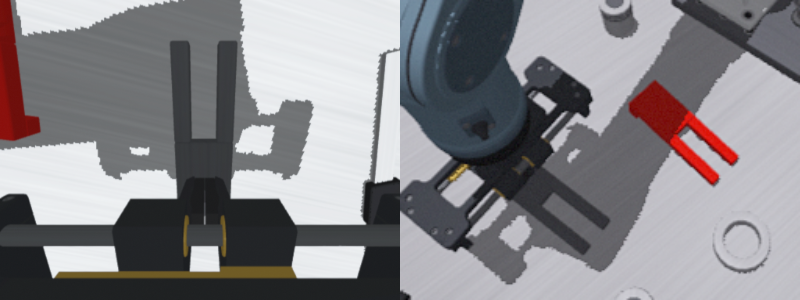

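The shut fingertips lie on top of the clamp (wrist view, tips at (203,180)), so the tips end higher than the stated 11 mm ahead of the TCP. I'll feel for the real tip offset with a light touch on the clamp's top.

```bash
python3 - <<'E'
from h import *
x=[.5262,-.3367,.2455]; M,t=pclamp(x); a=-M[:,2]
K=cam("wrist")[0]; print(K[:2,2])
s=ctrl.sense(); p0=np.array(s['eef_pos'])
hit=ctrl.move_linear(p0+.036*a,velocity=.02,force_limit=3)
s=ctrl.sense(); p=np.array(s['eef_pos']); q=M.T@(p-t); print(hit,p,s['wrist_force'],"TCP in clamp frame mm",(q*1000).round(1),"tip offset ahead of TCP",q[2]*1000-28)
ctrl.move_linear(p-.01*a,velocity=.08); print(ctrl.sense()['clock'])
E
```

```text
[261.58295885 188.9178479 ]
True [ 0.52457373 -0.33714632  0.0033555 ] [-0.54533511 -0.45119458  4.8608027 ] TCP in clamp frame mm [-45.   -0.    5.7] tip offset ahead of TCP -22.290237404874695
21.95
```

Measured: the tips stand 22 mm behind the reported TCP, 33 mm short of the stated value. Regrasping with the corrected offset.

```bash
cat >> h.py <<'E'
TIP=-.0223 # measured: fingertips along tool z from the reported TCP
E
python3 - <<'E'
from h import *
x=[.5262,-.3367,.2455]; M,t=pclamp(x); a=-M[:,2]
tcp=M@np.array([-.045,0,.0055+TIP])+t
ctrl.move_linear(tcp-.06*a,velocity=.15); ctrl.ungrasp()
print(ctrl.move_linear(tcp,velocity=.06,force_limit=8)); ctrl.grasp(58); s=ctrl.sense(); print(s['finger_gap']*88,s['finger_force'],s['wrist_force'])
if s['finger_force']>20:
    ctrl.move_linear(tcp+[0,0,.12],velocity=.1)
    # level the clamp while carrying it behind the stud
    u=np.array([np.cos(3.335),np.sin(3.335),0]); p=np.array([.576,.069,0])-.15*u; p[2]=.12
    ctrl.reach(p,rot(3.335)); s=ctrl.sense(); print(np.round(s['qpos'],2),s['finger_gap']*88,s['finger_force'],s['wrist_force'],s['clock'])
    c=cam("wrist"); w=ctrl.snapshot("wrist"); np.savez("w4.npz",K=c[0],R=c[1],t=c[2]); cv2.imwrite("w4.png",w); a=ctrl.snapshot("scene"); cv2.imwrite("s4.png",a)
    cs=cam("scene"); r,cc=[int(v) for v in proj(cs,p)[0][::-1]]; print(r,cc)
    r0=np.clip(r-110,0,384-180);c0=np.clip(cc-100,0,512-240); print(r0,c0)
    cv2.imwrite("pics/p.png",np.hstack([cv2.resize(w,(400,300)),cv2.resize(a[r0:r0+180,c0:c0+240],(400,300))]))
E
```

```text
False
45.26375637315985 58.00288338214159 [-0.02239742  0.72581646  1.24581175]
[-0.31  0.78  0.2   1.37 -0.16  1.    1.68] 45.04898957106722 57.998664267361164 [ 0.11401424 -0.96341631 -5.661071  ] 28.575
169 411
59 272
```

View pics/p.png

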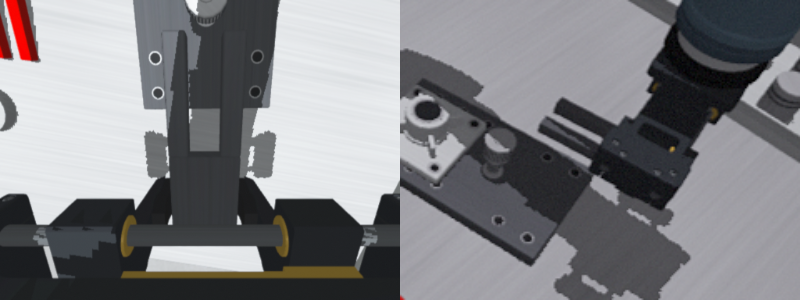

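The clamp is held level at full width (45 mm gap, 5.7 N load), with the prongs at (175..235, 30..150) in the wrist view and the nut ahead at (205,10). The plate edges look parallel to the clamp. Now a closer look at the nut for the lateral offset, and a light touch of the prong tips on the plate to learn the true height.

```bash
cat >> h.py <<'E'
YAW=3.335; U=np.array([np.cos(YAW),np.sin(YAW),0]); W=np.array([-np.sin(YAW),np.cos(YAW),0])
def tcp_for(o,sole): # TCP for clamp origin at xy o with its sole at height sole
    p=np.array([o[0],o[1],0])-.045*U; p[2]=sole+.0055+TIP; return p
E
python3 - <<'E'
from h import *
S=np.array([.576,.0685,0])
ctrl.move_linear(tcp_for(S-.095*U,.05),velocity=.12)
c=cam("wrist"); w=ctrl.snapshot("wrist"); cv2.imwrite("w5.png",w); np.savez("w5.npz",K=c[0],R=c[1],t=c[2])
sil=ctrl.silhouettes("wrist","nut"); print([(round(d['confidence'],2),np.round(np.array(d['box'])*[512,384,512,384],1)) for d in sil])
o=w.copy()
if sil:
    m=sil[0]['region']; x,f=fit([(c,m)],NUT,lambda x:(np.eye(3),np.array([x[0],x[1],.0525])),[.576,.0685],[.004,.004]); print("nut",x,f,"lateral vs tool",(x-S[:2])@W[:2],"along",(x-S[:2])@U[:2])
    o[m!=cv2.erode(m.astype(np.uint8),np.ones((3,3))).astype(bool)]=(0,255,0)
for k,z in(("stud_foot",.02),("nut",.0525)):
    for d in ctrl.tip_of("wrist",k): uv=np.array(d["xy"])*[512,384]; P=back(c,uv,z); print(k,round(d["confidence"],2),uv.round(1),P.round(4),"along/lat",(P-S)@U,(P-S)@W)
p=np.array(ctrl.sense()['eef_pos'])
# predicted outline of the held clamp
M=R.from_euler('z',YAW).as_matrix(); t=p+.045*U-[0,0,.0055+TIP]
for P in CLAMP[2:]: cv2.polylines(o,[proj(c,P[P[:,2]>.02]@M.T+t)[[0,1,3,2]].round().astype(int)],True,(0,0,255))
for y in(-.08,.08): # predicted plate
    a=proj(c,[S+.02*np.array([0,0,1])-.105*U+y*W,S+[0,0,.02]+.0*U+y*W]).round().astype(int); cv2.line(o,tuple(map(int,a[0])),tuple(map(int,a[1])),(255,0,0))
cv2.imwrite("pics/w5.png",cv2.resize(o,(800,600)))
# touch prong tips on plate
q=tcp_for(S-.095*U,.012); ctrl.move_linear(q,velocity=.08)
hit=ctrl.move_linear(q-[0,0,.012],velocity=.012,force_limit=2); s=ctrl.sense(); e=s['eef_pos']; print("touch",hit,e,s['wrist_force'],"=> apparent tip underside z",e[2]-(.0055+TIP)+.014,s['clock'])
ctrl.move_linear(tcp_for(S-.095*U,.0225),velocity=.06)
E
```

```text
[(0.65, array([260.5,   2.1,  26.8,  -1.6]))]
nut [0.57343808 0.06624779] 0.00874298144674423 lateral vs tool 0.0017178092408524572 along 0.002947037089045725
touch True [ 0.71355225  0.09549521 -0.01150649] [ 1.68737771 -0.83212131  3.19915105] => apparent tip underside z 0.01929350939259975 30.9917
```

View pics/w5.png

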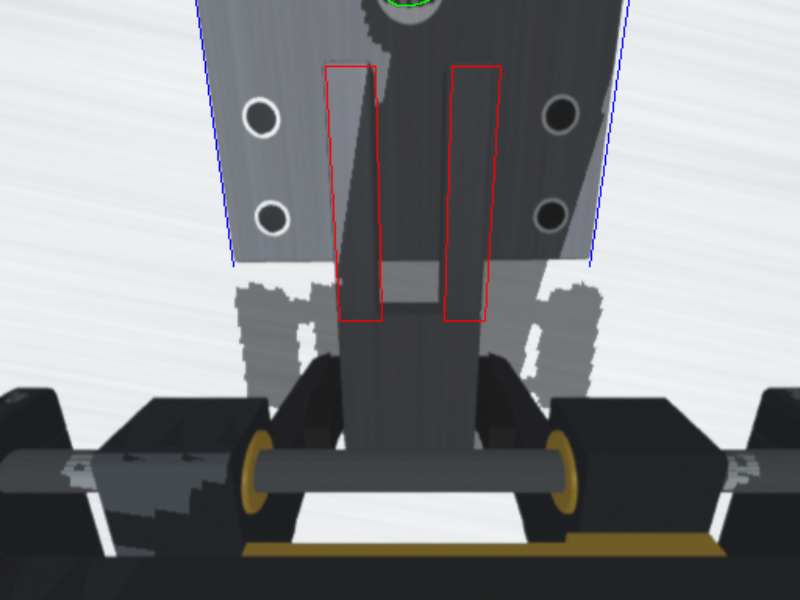

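The same-image comparison puts the slot centre line (col 410.5), the nut (378–443, centre 410.5) and the plate mid-line (411.5) in line to within about 1 mm. The touch shows the prongs 0.7 mm higher than nominal. Inserting now under force watch.

```bash
python3 - <<'E'
from h import *
S=np.array([.576,.0685,0]); z=.0207
ctrl.move_linear(tcp_for(S-.095*U,z),velocity=.05)
hit=ctrl.move_linear(tcp_for(S-.025*U,z),velocity=.05,force_limit=5); s=ctrl.sense(); print(hit,s['wrist_force'],s['ft_torque'],(np.array(s['eef_pos'])+.045*U-S)@U)
if not hit:
    hit=ctrl.move_linear(tcp_for(S+.012*U,z),velocity=.02,force_limit=5); s=ctrl.sense(); e=np.array(s['eef_pos']); print(hit,s['wrist_force'],s['ft_torque'],"origin along",(e+.045*U-S)@U,"lat",(e-S)@W,"z",e[2]-(.0055+TIP),s['clock'])
c=cam("wrist"); w=ctrl.snapshot("wrist"); cv2.imwrite("w6.png",w); a=ctrl.snapshot("scene"); cv2.imwrite("s6.png",a)
cv2.imwrite("pics/w6.png",np.hstack([cv2.resize(w,(400,300)),cv2.resize(a[50:170,240:400],(400,300))]))
E
```

```text
False [-5.29705916e-03 -1.92671931e-01 -6.13856527e+00] [ 0.05126877 -0.10317763 -0.00394625] -0.025362050200596266
True [ 3.47654777  0.1221408  -4.28024805] [ 0.12517324 -0.7474375  -0.0010051 ] origin along 0.003960706799823468 lat -2.214469205834811e-05 z 0.02042661252131648 34.6167
```

View pics/w6.png

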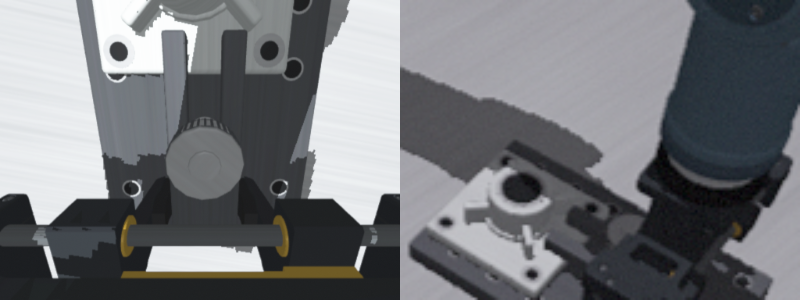

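The clamp stopped on the stud at the expected depth: 3.5 N along x, slot astride the stud at (205,160), prongs over the flange from row 72 to row 30. I'll back off 2.5 mm, lower it, release it and locate the nut.

```bash
python3 - <<'E'
from h import *
S=np.array([.576,.0685,0])
p=tcp_for(S+.0015*U,.0205); ctrl.move_linear(p,velocity=.02)
hit=ctrl.move_linear(p-[0,0,.003],velocity=.008,force_limit=4); s=ctrl.sense(); e=np.array(s['eef_pos']); print(hit,"sole app.",e[2]-(.0055+TIP),s['wrist_force'],s['ft_torque'])
ctrl.ungrasp(); s=ctrl.sense(); print(s['wrist_force'],s['ft_torque'])
ctrl.move_linear(e+[0,0,.11],velocity=.15)
q=np.array([.574,.067,.115])-.03*U; ctrl.reach(q,rot(YAW))
V=[masks("wrist","nut",[.5745,.067,.066])]
print(np.mean(np.argwhere(V[0][1]),0), V[0][1].sum())
for zz in(.051,.0535): print(fit(V,NUT,lambda x:(np.eye(3),np.array([x[0],x[1],zz])),[.5745,.067],[.003,.003]))
print([ (np.array(d['box'])*[512,384,512,384]).round(1) for d in ctrl.find_in("wrist","nut")])
c,m=V[0]; w=ctrl.snapshot("wrist"); s=ctrl.sense(); print(s['clock'],s['qpos'][6])
o=w.copy(); cs,_=cv2.findContours(m.astype(np.uint8),cv2.RETR_EXTERNAL,cv2.CHAIN_APPROX_NONE); cv2.drawContours(o,cs,-1,(0,255,0),1); 
cv2.imwrite("w7.png",w); cv2.imwrite("pics/w7.png",cv2.resize(o,(800,600)))
E
```

```text
True sole app. 0.019946966101289973 [-1.03797486  0.36571859  6.01308517] [-0.09153805  0.02439017 -0.00058934]
[-0.46457039  0.61891079 -0.31130064] [ 0.02836316 -0.01145114 -0.00784146]
wrist nut off px 1.9
[169.59742539 262.90813341] 1709
(array([0.57400861, 0.0669181 ]), np.float64(0.14091504167209487))
(array([0.57343521, 0.06674924]), np.float64(0.1406415934572849))
[array([262.3, 169. ,  46.6,  45.6]), array([263.5, 125.3, 190. , 250.6])]
37.4 1.6902292743825227
```

View pics/w7.png

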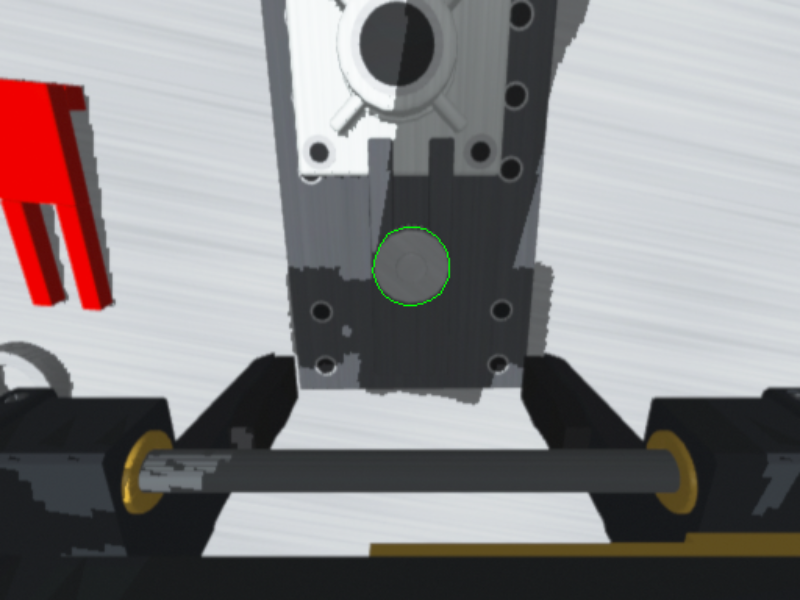

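The clamp is seated (contact at the plate level, foot and prongs down, prong tips at (380,145) and (440,145) on the flange) and the nut is outlined at (411,266). Next: grip the nut, turn it clockwise following the thread, easing sideways with the measured force.

```bash
cat > turn.py <<'E'
from h import *
S=np.array([.576,.0685,0]); N=S+.0008*U+.0003*W
yaw=4.3; tipz=.0555; p=N.copy(); p[2]=.09; ctrl.reach(p,rot(yaw)); p[2]=tipz+TIP
print("descend",ctrl.move_linear(p,velocity=.08,force_limit=8)); s=ctrl.sense(); b=np.array(s['ft_torque'])[2]; f0=np.array(s['wrist_force']); print("q7",s['qpos'][6],s['clock'],b)
ctrl.grasp(10); s=ctrl.sense(); print("gap",s['finger_gap']*88,"F",np.round(np.array(s['wrist_force'])-f0,2))
for _ in range(3):
    F=np.array(s['wrist_force'])-f0; d=np.clip(F[:2]*1e-4,-5e-4,5e-4); p[:2]+=d
    ctrl.reach(p,rot(yaw)); s=ctrl.sense()
ctrl.grasp(40); s=ctrl.sense(); print("centred",p-N,np.round(np.array(s['wrist_force'])-f0,2),s['clock'])
turned=0.; T=0
while turned<4.9:
    st=.4 if turned<1.8 else (.2 if T<.08 else .06)
    yaw-=st; turned+=st; p[2]-=st*.008/(2*np.pi) if T<.08 else 0
    p[2]=max(p[2],.0498+TIP); ctrl.reach(p,rot(yaw)); s=ctrl.sense(); F=np.array(s['wrist_force'])-f0; T=s['ft_torque'][2]-b
    p[:2]+=np.clip(F[:2]*5e-5,-3e-4,3e-4)
    print(round(turned,2),"T %.3f"%T,"F",F.round(1),"e7 %.2f"%s['joint_efforts'][6],"gap %.1f"%(s['finger_gap']*88),"t %.1f"%s['clock'])
    if abs(T)>.27 or np.linalg.norm(F)>35 or s['clock']>62: break
s=ctrl.sense(); print("final T",s['ft_torque'][2]-b)
E
python3 turn.py
```

```text
descend False
q7 2.491424328052863 39.05 0.009156149834735193
gap 37.66780311248851 F [-0.72  0.15  0.99]
centred [-2.32798911e-04 -1.79684642e-05  3.32000000e-02] [-1.26  0.4   0.21] 40.825
0.4 T -0.024 F [-0.5  0.5  1.4] e7 -0.26 gap 37.0 t 41.2
0.8 T -0.059 F [-0.8  1.1  1.5] e7 -0.25 gap 36.8 t 41.6
1.2 T -0.087 F [-0.9  1.7  2.5] e7 -0.23 gap 36.7 t 42.0
1.6 T -0.077 F [-1.2  1.6  1.1] e7 -0.23 gap 37.0 t 42.4
2.0 T -0.024 F [-0.   1.7  0.6] e7 -0.23 gap 37.2 t 42.8
2.2 T -0.079 F [0.9 1.5 0.2] e7 -0.37 gap 36.6 t 43.1
2.4 T -0.068 F [0.6 1.6 0.9] e7 -0.36 gap 36.8 t 43.3
2.6 T 0.005 F [2.3 1.6 0.5] e7 -0.37 gap 37.4 t 43.6
2.8 T -0.037 F [1.8 2.3 0.8] e7 -0.37 gap 37.2 t 43.9
3.0 T -0.096 F [1.6 2.  0.8] e7 -0.37 gap 36.7 t 44.2
3.2 T -0.055 F [0.9 0.3 1.3] e7 -0.38 gap 36.8 t 44.4
3.4 T -0.061 F [ 0.7 -0.2  0.7] e7 -0.35 gap 36.9 t 44.7
3.6 T -0.045 F [ 1.8 -0.1  1.3] e7 -0.35 gap 37.3 t 45.0
3.8 T -0.261 F [ 0.2 -0.9  3.6] e7 -0.07 gap 36.9 t 45.3
4.0 T -0.169 F [-0.3 -0.7  5.6] e7 -0.12 gap 36.8 t 45.6
4.2 T 0.069 F [-1.  -0.7  8.5] e7 -0.31 gap 36.8 t 45.9
4.4 T -0.160 F [-0.5  0.9  8.2] e7 -0.10 gap 36.9 t 46.2
4.6 T 0.123 F [ 1.  -0.8  7.9] e7 -0.35 gap 36.8 t 46.5
4.66 T 0.803 F [ 0.9 -2.6  7.7] e7 -0.95 gap 37.1 t 46.7
final T 0.8031390969207287
```

```bash
python3 - <<'E'
from h import *
for i in range(3):
    ctrl.dwell(.15); s=ctrl.sense(); print(np.round(s['ft_torque'],3),np.round(s['wrist_force'],2),np.round(s['qpos'],3),np.round(s['joint_efforts'],2),R.from_rotvec(s['tcp_rot']).as_matrix()[:,0].round(3),s['eef_pos'],s['finger_gap']*88)
E
```

```text
[-0.308 -0.065  0.851] [ 1.44 -2.38  8.42] [-0.885  1.009  1.044  1.877 -1.092  0.967 -1.237] [ -0.07 -48.82  18.2   -8.84  -0.6    0.48  -0.84] [ 0.939 -0.344  0.002] [0.57623921 0.06779732 0.02832212] 36.59275338217261
[-0.265 -0.087  0.841] [ 1.4  -1.54  6.74] [-0.885  1.009  1.044  1.877 -1.092  0.967 -1.237] [ -0.05 -48.84  18.2   -8.84  -0.6    0.49  -0.84] [ 0.939 -0.344  0.002] [0.57625832 0.06779234 0.02832583] 37.16462424143342
[-0.274 -0.064  0.847] [ 1.42 -1.47  7.57] [-0.885  1.009  1.044  1.876 -1.092  0.967 -1.237] [ -0.05 -48.85  18.2   -8.84  -0.61   0.49  -0.84] [ 0.939 -0.344  0.002] [0.57626787 0.06780636 0.02834777] 36.980956942476396
```

The settled torque is 0.85 N m. The readings taken right at the end of each move were transients and hid the rise, so the nut has been turned too far. I'll ease it back with settled readings to a hand-tight value.

```bash
python3 - <<'E'
from h import *
s=ctrl.sense(); p=np.array(s['eef_pos']); X=R.from_rotvec(s['tcp_rot']).as_matrix()[:,0]; yaw=np.arctan2(X[1],X[0]); p[2]+=.0006; turned=0
def rd():
    v=[]
    for _ in range(4): ctrl.dwell(.08); v.append(ctrl.sense()['ft_torque'][2])
    return np.round(v,3)
while turned<1.2:
    yaw+=.1; turned+=.1; p[2]+=.1*.008/6.283; ctrl.reach(p,rot(yaw)); v=rd(); s=ctrl.sense(); print(round(turned,2),v,np.round(s['wrist_force'],1),"e7 %.2f"%s['joint_efforts'][6],"t %.1f"%s['clock'])
    if v.mean()<.40: break
E
```

```text
0.1 [0.227 0.191 0.304 0.243] [ 5.6  0.  -9.6] e7 -0.25 t 47.7
```

The torque fell to 0.24 with only 0.1 rad, which is stiffer than the nut's own spring. I'll release, take a clean baseline, regrip a little higher and tighten slowly with settled readings.

```bash
cat > t2.py <<'E'
from h import *
def rd(n=3):
    v=[]
    for _ in range(n): ctrl.dwell(.06); s=ctrl.sense(); v.append(np.r_[s['ft_torque'][2],s['wrist_force']])
    return np.mean(v,0)
s=ctrl.sense(); p=np.array(s['eef_pos']); X=R.from_rotvec(s['tcp_rot']).as_matrix()[:,0]; yaw=np.arctan2(X[1],X[0])
print("before release",rd().round(3)); ctrl.ungrasp(); b=rd(); print("open",b.round(3))
p[2]=.0535+TIP; ctrl.reach(p,rot(yaw)); b=rd(); print("base",b.round(3),ctrl.sense()['clock'])
ctrl.grasp(30); v=rd()-b; print("gripped",v.round(3)); turned=0
while turned<.7:
    yaw-=.05; turned+=.05; ctrl.reach(p,rot(yaw)); v=rd()-b; s=ctrl.sense(); print(round(turned,2),v.round(3),"e7 %.2f t %.1f"%(s['joint_efforts'][6],s['clock']))
    if v[0]>.27 or s['clock']>61: break
E
python3 t2.py
```

```text
before release [  0.274   5.434  -0.568 -10.108]
open [0.006 0.016 0.345 0.227]
base [-0.029  0.366 -0.79  -0.289] 49.3833
gripped [ 0.027 -0.079  0.66   0.316]
0.05 [ 0.643  1.437 -0.101 -0.81 ] e7 -0.62 t 50.8
```

A 0.05 rad step already gives 0.64 N m. The tight nut holds by friction, so it really is near 0.7 or above. I'll loosen it about one radian and retighten slowly to about 0.35.

```bash
cat > t3.py <<'E'
from h import *
def rd(n=3):
    v=[]
    for _ in range(n): ctrl.dwell(.05); s=ctrl.sense(); v.append(np.r_[s['ft_torque'][2],s['wrist_force']])
    return np.mean(v,0)
b=np.array([-.029,.366,-.79,-.289])
s=ctrl.sense(); p=np.array(s['eef_pos']); X=R.from_rotvec(s['tcp_rot']).as_matrix()[:,0]; yaw=np.arctan2(X[1],X[0]); k=.008/(2*np.pi)
for st in(.15,.25,.3,.3):
    yaw+=st; p[2]+=st*k; ctrl.reach(p,rot(yaw)); print("ccw",st,(rd()-b).round(3))
turned=0; v=[0]
while turned<1.5:
    st=.1 if v[0]<.1 else .05
    yaw-=st; turned+=st; p[2]-=st*k; ctrl.reach(p,rot(yaw)); v=rd()-b; s=ctrl.sense(); print(round(turned,2),v.round(3),"e7 %.2f t %.1f"%(s['joint_efforts'][6],s['clock']))
    if v[0]>.3 or s['clock']>63: break
E
python3 t3.py
```

```text
ccw 0.15 [ 0.227  1.865  1.178 -3.518]
ccw 0.25 [ 0.4    3.998  2.496 -7.869]
ccw 0.3 [  0.123   4.804   3.819 -11.026]
ccw 0.3 [  0.06    4.337   5.108 -10.39 ]
0.1 [ 1.0000e-02  4.8910e+00  4.5610e+00 -1.1048e+01] e7 0.02 t 53.1
0.2 [-3.0000e-03  4.7040e+00  4.7060e+00 -1.1494e+01] e7 0.02 t 53.5
0.3 [ -0.04    4.809   4.502 -10.717] e7 0.07 t 53.9
0.4 [ -0.106   4.689   3.841 -10.186] e7 0.14 t 54.3
0.5 [-0.017  4.51   3.422 -9.745] e7 0.06 t 54.7
0.6 [ 0.072  4.893  3.482 -9.528] e7 -0.04 t 55.1
0.7 [ 0.137  4.269  3.225 -9.205] e7 -0.15 t 55.5
0.75 [ 0.481  4.552  2.271 -9.454] e7 -0.44 t 55.9
```

```bash
cat > t4.py <<'E'
from h import *
def rd(n=3):
    v=[]
    for _ in range(n): ctrl.dwell(.06); s=ctrl.sense(); v.append(np.r_[s['ft_torque'][2],s['wrist_force']])
    return np.mean(v,0)
b=np.array([-.029,.366,-.79,-.289]); print("settled",(rd(4)-b).round(3))
s=ctrl.sense(); p=np.array(s['eef_pos']); X=R.from_rotvec(s['tcp_rot']).as_matrix()[:,0]; yaw=np.arctan2(X[1],X[0])
for i in range(2):
    v=rd()-b
    if v[0]<.42: break
    yaw+=.04; ctrl.reach(p,rot(yaw)); print("ease",(rd()-b).round(3),ctrl.sense()['clock'])
ctrl.ungrasp(); b=rd(); print("open",b.round(3)); ctrl.grasp(30); v=rd(); print("regrip",(v-b).round(3),ctrl.sense()['clock'])
E
python3 t4.py
```

```text
settled [ 0.459  4.539  2.923 -9.065]
ease [-0.12   4.12   3.53  -8.564] 56.725
open [ 0.035 -0.591 -0.746  0.514]
regrip [-0.037 -0.128  1.076  0.272] 58.9333
```

```bash
cat > t5.py <<'E'
from h import *
def rd(n=3):
    v=[]
    for _ in range(n): ctrl.dwell(.05); v.append(ctrl.sense()['ft_torque'][2])
    return np.mean(v)
b=.035; s=ctrl.sense(); p=np.array(s['eef_pos']); X=R.from_rotvec(s['tcp_rot']).as_matrix()[:,0]; yaw=np.arctan2(X[1],X[0])
for i in range(6):
    yaw-=.025; ctrl.reach(p,rot(yaw)); v=rd()-b; print("cw",i,round(v,3),ctrl.sense()['clock'])
    if v>.25: break
ctrl.ungrasp(); p=np.array(ctrl.sense()['eef_pos']); ctrl.move_linear(p+[0,0,.09],velocity=.12); s=ctrl.sense(); print(s['clock'],s['finger_gap'],np.round(s['wrist_force'],2))
a=ctrl.snapshot("wrist"); b=ctrl.snapshot("scene"); cv2.imwrite("pics/end.png",np.hstack([cv2.resize(a,(400,300)),cv2.resize(b[50:230,200:440],(400,300))]))
E
python3 t5.py
```

```text
cw 0 0.555 59.3333
61.1 1.0016711954394824 [-0.97 -0.73 -0.9 ]
```

View pics/end.png

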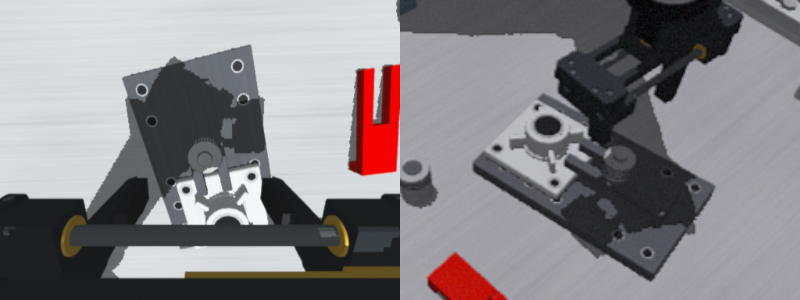

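The picture shows the nut down on the clamp at (205,155), the prongs on the flange and the cover in place. The gripper is clear. Handing in.

```bash
python3 -c "
from rig import ctrl
print(ctrl.close_job())"
```

```text
the job is handed in; nothing more can be done
None
```

The job is handed in at about 61 s with the clamp seated and the nut screwed down, but the nut was forced once on the way: torque reached about 0.85 N m (limit 0.7), so I loosened and retightened it, last reading 0.55 N m, just above hand-tight (0.2–0.5), and no verdict came back.

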